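Load a feed roller into the marking fixture

ROBOT

A 7-joint arm with a two-finger parallel gripper is mounted at the origin on the work surface; the furniture and walls round the work are solid. World frame = base frame: x ahead of the robot, y to its left, z up, the work surface at z = 0. Lengths are in m, angles in rad, forces in N, time in s.
With the tool pointing down it reaches from about 0.425 to 0.925 m from the base axis. Payload 6.8 kg.
Tool frame: the origin (TCP) lies at the very end of the fingers, on their centre line; the grasp point (between the pads) lies 19 mm behind it (r.grasp_offset is the z of the grasp point in the tool frame, in m); z points along the fingers, y is the line along which they close (so a half turn about z gives the same grasp; the last joint's range is limited). The gripper opens to 88 mm and grips with 3 to 60 N. Pads are 20 mm wide; open, the fingers measure 115 mm over their backs; the gripper's body (75 mm by 178 mm) begins 61 mm behind the grasp point.
Start: joints at [-1.278, 0.477, 0.022, 1.555, -0.011, 1.109, -0.083], TCP at [0.263, 0.622, 0.223] pointing down, gripper open.
Joint ranges: [-2.96, 2.96], [-0.34, 2.1], [-1.41, 1.46], [0.24, 2.44], [-1.37, 4.51], [0.17, 1.92], [-2.96, 2.96]. Speed limits (rad/s): [2.39, 2.39, 3.14, 3.14, 3.14, 3.14, 3.14].

INTERFACE

Orientations are given as a unit quaternion [w, x, y, z].
In Python, from station import r gives the robot as it stands.
- The arm moves only by the tool jog_arm, never from a script. Its argument "series" is a list of rows, each a list of 7 numbers: the turn, a rotation vector about the tool's x, y, z in units of 6 degrees (1.0 is 6 degrees), then the shift along the tool's x, y, z in mm, then the finger opening in mm, from 0 to 87.8. In form: [[ax, ay, az, dx, dy, dz, hand], ...]. A call has exactly 5 rows; each row shifts and turns the commanded pose from where the row before left it, along the tool's axes as they then stand; what a row does not reach is not made up. A row lasts 1/12 s, in which the tool goes at most 41.7 mm and 7.16 degrees, less where a joint would pass 70% of its speed; a pose out of reach is approached as far as the arm can. A call with a gripper value outside its range is refused whole. The fingers move at their own pace and stop on an object; "squeeze" is the grip in N (left out, the last holds). Time passes only in rows, so rows that do not move let the fingers close, or fill a call up. It gives the time, the measured TCP pose, the force, the opening and the grip force at its end, in the units of the state.
- r.get_state(): the state, without advancing time (a new reading comes with each control period).
- r.capture(name): name is "side" or "top" or "wrist"; returns (picture, depth): 384x512x3 uint8, red, green, blue; 384x512 float32, m along the optical axis (not along the pixel's ray), 0 where there is no reading.
- r.camera_info(name): a dict with "fx", "fy", "cx", "cy" (pixels), "R" (3x3) and "t" (3): a world point X has camera coordinates R X + t; the wrist camera has in their place "hand_eye" (4x4, takes a point from camera to tool coordinates, whose origin is the TCP and whose axes are the flange's). Camera axes: x right, y down, z forward; pixel columns grow to the right and rows downward; lengths in m; the calibration is good to about 2 mm. A picture is of the moment at which its call begins: read the wrist's pose just before it. camera_info takes no time and is no camera call.
- r.sign_off(): hands the job in; it is judged then, once.
The state is a dict: "t": time; "joint_pos": joint angles; "joint_vel": joint speeds; "joint_torque": joint torques, N m; "eef_pos": TCP position; "ee_rot": TCP orientation; "contact_force": force on the tool from outside, world axes, zero at the start; "moment": the same for the moment, N m; "opening": finger opening in m; "finger_force": force on a finger pad.
Only numpy, scipy, OpenCV 4.12 (cv2) and the standard library are available. Lean on these libraries where they do the work, as an engineer would, in place of code of your own. Each camera call takes 0.05 s, during which the arm holds its last target. There are 200 camera calls.

TASK

Pick the steel roller out of the blue V cradle without letting it roll away, and lay it gently, not dropped, in the marking fixture with the grey blocks, the way round in which its thick and thin brass ends fit their slots, until it is fully home. Then swing the red keeper arm by its black knob fully shut across the thick end, and let go. Leave the oil bottle, the tape roll and the pliers where they are.

Things in the scene. Friction and masses are not known exactly. Their poses are not given: they have to be found in the camera images.
- roller_center (a point): Centre of the loose steel roller (0.2 to 0.45 kg), on its axis. Barrel 26 mm diameter, 90 mm long, with a brass journal 28 mm long at each end (146 mm in all): the thick one 18 mm, the thin one 10 mm in diameter. Local x is the roller's axis and points to the thick end; the roll about x is arbitrary. Grip it across the barrel.
- roller_thick_end (a point): End face of the roller's thick brass journal, on the axis, 73 mm from the roller's centre.
- cradle: Fixed blue cradle; origin under its centre, x along the V. Foot 100 x 60 x 6 mm; two V plates 10 mm thick, 30 mm wide, 33 mm high at x = -36 and +36 mm, 62 mm apart inside for the fingers. The V is shallow (faces 30 degrees from level): a sideways push rolls the roller out. The barrel lies in it, axis 41 mm above the bench, up to 5 mm off the middle.
- fixture: Fixed fixture; origin under the nest's centre at bench height, x towards the wide slot, z up. Base 164 (x) x 96 (y) x 8 mm; two grey blocks 14 mm thick at x = +55.5 and -55.5 mm, tops at 51 mm, 97 mm apart inside. Slots along x at y = 0, open at the top: at +x 21 mm wide, floor at 31 mm; at -x 13 mm wide, floor at 35 mm; mouths chamfered 5 mm at 45 degrees.
- nest (a point): Where the roller's centre lies when fully home: the fixture's middle, 40 mm above the bench (fixed to the fixture, same axes; thick end towards +x). The journals then rest on the slot floors and the barrel hangs level between the blocks, with free room for fingers beside it.
- keeper_knob (a point): Point on the axis of the black knob, 14 mm diameter, 32 mm tall (58.5 to 90.5 mm above the bench), this point half-way up at 74.5 mm. It stands on the free end of the red keeper arm (13 mm wide, its top 58.5 mm above the bench).
- keeper_pivot (a point): Point on the keeper's upright pivot axis at the height of the knob point, at x = +57.5, y = -32 mm in the fixture's frame; the knob's axis is 52 mm from it.
- keeper (a joint): Angle of the keeper arm, rad: 0 shut against its stop (arm along the fixture's +y, across the wide slot, 2.5 mm above the thick journal); it grows as the arm swings out towards the fixture's +x (clockwise from above), to 1.75. Light friction (about 1 N at the knob); stays where it is left.
- oil_bottle_mid (a point): Bystander: amber oil bottle with black spout, 44 mm diameter, 162 mm tall; this point 81 mm up.
- tape_mid (a point): Bystander: roll of blue tape lying flat, 84 mm across, 19 mm high; this point at its centre, half-way up.
- pliers_mid (a point): Bystander: pliers with red grips lying flat, 160 x 56 mm, 12 mm high; this point at their centre, half-way up.
Things that resemble listed ones, but are neither listed nor needed, are in the scene too. Leave any green look-alike of the fixture alone.

How it is judged:
On the way:
1. the roller lies fully home in the fixture, thick end in the wide slot, with the keeper still open (x of roller_center in the frame of fixture between -0.006 and 0.006 m and y of roller_center in the frame of fixture between -0.0035 and 0.0035 m and z of roller_center in the frame of fixture between 0.037 and 0.043 m and x of roller_thick_end in the frame of fixture above 0.05 m and angle between the x axis of fixture and the x axis of roller_center, either way round below 0.06 rad and value of joint keeper above 0.7 rad), for 0.2 s.
At the end, for the whole second after the job is handed in: The roller lies at rest fully home in the fixture, thick end in the wide slot: its centre within 6 mm along the fixture, 3.5 mm sideways and 3 mm in height of the nest point, its axis within 0.06 rad of the fixture's; the keeper is shut to within 0.15 rad and at rest (x of roller_center in the frame of fixture between -0.006 and 0.006 m and y of roller_center in the frame of fixture between -0.0035 and 0.0035 m and z of roller_center in the frame of fixture between 0.037 and 0.043 m and x of roller_thick_end in the frame of fixture above 0.05 m and angle between the x axis of fixture and the x axis of roller_center, either way round below 0.06 rad and value of joint keeper below 0.15 rad and linear speed of roller below 0.02 m/s and velocity of joint keeper between -0.05 and 0.05 rad/s); the robot touches nothing.
It fails at once if the roller rolls or falls off onto the bench (its centre below 32 mm) (height (world z) of roller_center below 0.032 m).
It fails at once if the roller is let drop or flung (faster than 0.5 m/s with no finger on it) (linear speed of roller above 0.5 m/s and contact force between the fingers and roller below 0.05 N).
It fails at once if the oil bottle is moved more than 25 mm (distance of oil_bottle_mid from where it was at the start of the episode above 0.025 m).
It fails at once if the tape roll is moved more than 25 mm (distance of tape_mid from where it was at the start of the episode above 0.025 m).
It fails at once if the pliers is moved more than 25 mm (distance of pliers_mid from where it was at the start of the episode above 0.025 m).
It also fails if it takes over 54 s, if anything falls off the work surface, if the arm or the gripper's body presses on something with over 40 N, if the wrist force passes 120 N, or if a joint passes its speed limit or range.

## Working session

There is one attempt and no reset: what is moved stays moved. The work goes in short steps, Python scripts to look and compute and a tool call to move; the robot and the scene stay as the last step left them, time stands still between calls to the robot, and variables do not carry over. Pictures are saved under pics/ and viewed, at most 10 in all, crops included, and the job is handed in when it is done.

Besides the shell and the picture viewer there is one more tool, called after "Request:" as name([rows], argument=value, ...), one row to a line, values as JSON. jog_arm: Moves the arm, as the interface text tells. Its arguments: {"type":"object","properties":{"series":{"type":"array"},"squeeze":{"type":"number"}},"required":["series"]}

```bash
mkdir -p pics; python3 - <<'E'
from station import r
import numpy as np, cv2
s=r.get_state(); print(s['t'],s['eef_pos'],s['ee_rot'],s['opening'],r.grasp_offset)
for n in ['top','side']:
    p,d=r.capture(n); cv2.imwrite(f'pics/{n}0.png',cv2.cvtColor(p,cv2.COLOR_RGB2BGR)); np.savez(f'{n}0.npz',p=p,d=d)
    print(n,r.camera_info(n))
print(r.camera_info('wrist'))
E
```

```text
0.0 [0.26315589 0.62097235 0.2217061 ] [-1.04666017e-04  1.99080899e-01  9.79982669e-01 -8.68415101e-04] 0.08778019571598929 -0.0187
top {'fx': 369.7803260914661, 'fy': 369.7803260914661, 'cx': 256.8126655244485, 'cy': 187.81416616780805, 'R': array([[-0.02195482, -0.99961946,  0.01670093],
       [-0.98239592,  0.01847073, -0.18589538],
       [ 0.18551616, -0.02048823, -0.9824276 ]]), 't': array([-0.03149221,  0.48911251,  1.16214116])}
side {'fx': 496.06433653121604, 'fy': 496.06433653121604, 'cx': 259.16804634147053, 'cy': 185.30613047142154, 'R': array([[-0.99026214, -0.13867682,  0.01223211],
       [-0.07789386,  0.47910588, -0.87429406],
       [ 0.11538384, -0.86673312, -0.48524249]]), 't': array([0.49759717, 0.10757161, 1.63746973])}
{'fx': 265.6019846558141, 'fy': 265.6019846558141, 'cx': 257.4355050920725, 'cy': 192.67264161217608, 'hand_eye': array([[-1.63398519e-04, -9.65559143e-01, -2.60183617e-01,
         7.07124480e-02],
       [ 9.99999952e-01, -2.26622476e-04,  2.12999162e-04,
        -2.26528867e-04],
       [-2.64626744e-04, -2.60183570e-01,  9.65559133e-01,
        -1.61851265e-01],
       [ 0.00000000e+00,  0.00000000e+00,  0.00000000e+00,
         1.00000000e+00]])}
```

View pics/top0.png

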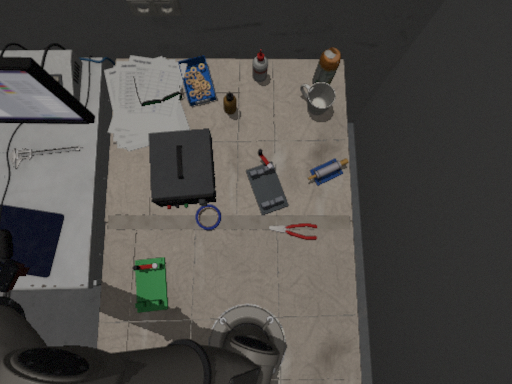

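View pics/side0.png

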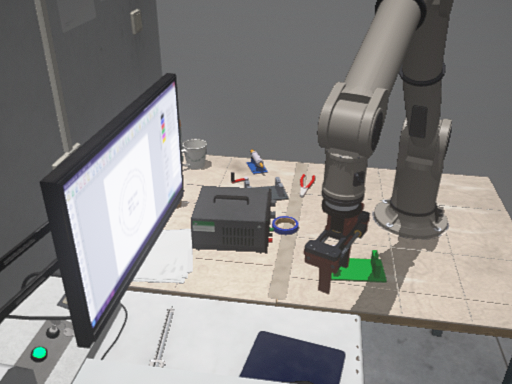

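The top view shows two candidates for the fixture: the grey-block fixture with a dark base at (266,188), red keeper at (265,158), and the green look-alike at (150,285). The grey one fits the description. The blue cradle with the roller is at (327,172). Other objects: tape (208,217), pliers (297,231) and bottle (330,60) or (231,103). I'll confirm with an enlarged crop.

```bash
cat > h.py <<'E'
import numpy as np, cv2
from station import r
from scipy.spatial.transform import Rotation as Ro
def ray(info,uv,z,R=None,c=None):
    d=np.array([(uv[0]-info['cx'])/info['fx'],(uv[1]-info['cy'])/info['fy'],1.])
    if R is None: R=info['R'].T; c=-R@info['t']
    w=R@d; return c+w*(z-c[2])/w[2]
def tool(s):
    q=s['ee_rot']; return Ro.from_quat([q[1],q[2],q[3],q[0]]).as_matrix(), np.array(s['eef_pos'])
def wristcam(s):
    R,p=tool(s); H=r.camera_info('wrist')['hand_eye']; return R@H[:3,:3], R@H[:3,3]+p
E
python3 - <<'E'
from h import *
p=np.load('top0.npz')['p']; i=r.camera_info('top')
c=p[135:245,230:370]; cv2.imwrite('pics/crop0.png',cv2.cvtColor(cv2.resize(c,None,fx=5,fy=5,interpolation=cv2.INTER_CUBIC),cv2.COLOR_RGB2BGR))
for n,uv,z in [('cradle',(327,172),.03),('fixture',(266,188),.03),('knobred',(265,158),.06),('tape',(208,217),.02),('pliers',(297,231),.01),('bot1',(330,60),.16),('bot2',(231,103),.1),('green',(150,285),.03)]: print(n,ray(i,uv,z).round(3))
E
```

```text
cradle [ 0.541 -0.278  0.03 ]
fixture [ 0.49  -0.072  0.03 ]
knobred [ 0.585 -0.07   0.06 ]
tape [0.399 0.12  0.02 ]
pliers [ 0.348 -0.172  0.01 ]
bot1 [ 0.875 -0.28   0.16 ]
bot2 [0.761 0.038 0.1  ]
green [0.187 0.3   0.03 ]
```

View pics/crop0.png

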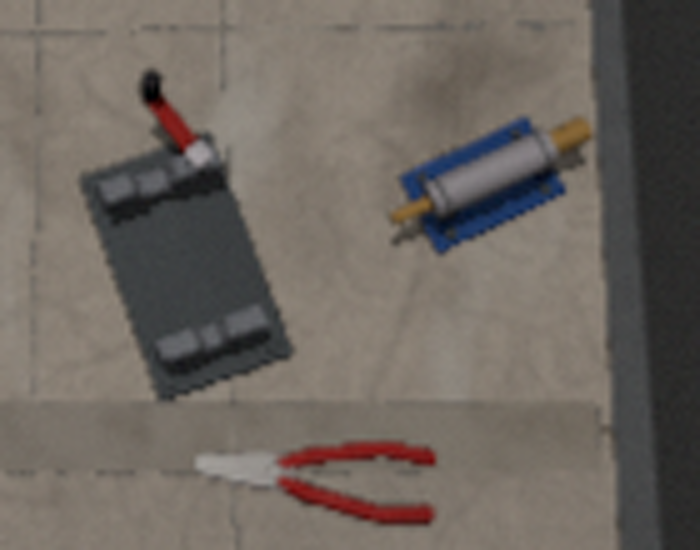

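The crop confirms it. The fixture has grey blocks, with its keeper end up at crop (165,180), knob at (150,85) and pivot at (203,150), so the keeper is open by about 1.4 rad. The roller's thick end is at crop (572,133) and its thin end at (408,210). Now I'll move over, starting with a lift.

Request:
jog_arm([
  [0,0,0,-10,-15,-25,87],
  [0,0,0,-20,-24,-25,87],
  [0,0,0,-23,-28,-25,87],
  [0,0,0,-23,-28,-15,87],
  [0,0,0,-23,-28,-10,87],
], squeeze=15)

```text
t: 0.52
eef_pos: [0.3065, 0.4705, 0.3229]
ee_rot: [0.0, 0.199, 0.98, 0.001]
contact_force: [-0.2, 0.1, -0.3]
opening: 0.087
finger_force: 0.0
```

Request:
jog_arm([
  [0,0,0,-23,-28,0,87],
  [0,0,0,-23,-28,0,87],
  [0,0,0,-23,-28,0,87],
  [0,0,0,-23,-28,0,87],
  [0,0,0,-23,-28,0,87],
])

```text
t: 0.93
eef_pos: [0.3572, 0.2957, 0.3211]
ee_rot: [-0.0, 0.199, 0.98, -0.0]
contact_force: [0.3, 0.0, 0.9]
opening: 0.0871
finger_force: 0.0
```

```bash
python3 -c "
from h import *
s=r.get_state();print(s['t'],s['joint_pos'],s['eef_pos'],s['ee_rot'])"
```

```text
0.9333 [-0.98032085  0.02813152  0.15882074  1.91575093 -0.00492739  1.19846423
  0.35024004] [0.35723811 0.29570493 0.32106711] [-1.63552386e-04  1.99055810e-01  9.79988133e-01 -1.32101499e-04]
```

Request:
jog_arm([
  [0,0,0,-24,-29,0,87],
  [0,0,0,-24,-29,0,87],
  [0,0,0,-24,-29,0,87],
  [0,0,0,-24,-29,0,87],
  [0,0,0,-24,-29,0,87],
])

```text
t: 1.35
eef_pos: [0.411, 0.1154, 0.3212]
ee_rot: [-0.0, 0.199, 0.98, 0.0]
contact_force: [0.8, 1.3, 0.0]
opening: 0.0865
finger_force: 0.0
```

Request:
jog_arm([
  [0,0,0,-24,-29,0,87],
  [0,0,0,-24,-29,0,87],
  [0,0,0,-24,-29,0,87],
  [0,0,0,-24,-29,0,87],
  [0,0,0,-24,-29,0,87],
])

```text
t: 1.77
eef_pos: [0.4649, -0.0648, 0.3213]
ee_rot: [0.0, 0.199, 0.98, 0.0]
contact_force: [0.1, 0.9, -0.0]
opening: 0.0868
finger_force: 0.0
```

Request:
jog_arm([
  [0,0,0,-24,-29,10,87],
  [0,0,0,-24,-29,15,87],
  [0,0,0,-24,-29,20,87],
  [0,0,0,-20,-20,15,87],
  [0,0,0,-10,-10,10,87],
])

```text
t: 2.18
eef_pos: [0.5125, -0.2133, 0.25]
ee_rot: [-0.001, 0.201, 0.98, -0.001]
contact_force: [0.4, 1.1, -0.2]
opening: 0.0867
finger_force: 0.0
```

Request:
jog_arm([
  [0,0,1,0,0,0,87],
  [0,0,1,0,0,0,87],
  [0,0,1,0,0,0,87],
  [0,0,1,0,0,0,87],
  [0,0,1,0,0,0,87],
])

```text
t: 2.6
eef_pos: [0.5128, -0.2096, 0.2514]
ee_rot: [-0.0, 0.448, 0.894, -0.0]
contact_force: [-0.4, -0.4, 0.5]
opening: 0.0873
finger_force: 0.0
```

Request:
jog_arm([
  [0,0,1,0,0,0,87],
  [0,0,1,0,0,0,87],
  [0,0,0,0,0,0,87],
  [0,0,0,0,0,0,87],
  [0,0,0,0,0,0,87],
])

```text
t: 3.02
eef_pos: [0.513, -0.2095, 0.2516]
ee_rot: [-0.0, 0.536, 0.844, -0.0]
contact_force: [-0.5, 0.1, 0.6]
opening: 0.0868
finger_force: 0.0
```

```bash
python3 - <<'E'
from h import *
s=r.get_state();p,d=r.capture('wrist');print(s['t'],s['joint_pos'],s['eef_pos'],s['ee_rot'])
np.savez('w1.npz',p=p,d=d,R=wristcam(s)[0],c=wristcam(s)[1])
cv2.imwrite('pics/w1.png',cv2.cvtColor(p,cv2.COLOR_RGB2BGR))
E
```

```text
3.0167 [-0.42165723  0.33348981  0.88366292  1.85586543 -0.28969621  1.08753283
  1.01191715] [ 0.51296725 -0.20950379  0.25159291] [-1.81096782e-04  5.35706881e-01  8.44403990e-01 -8.11368408e-05]
```

View pics/w1.png

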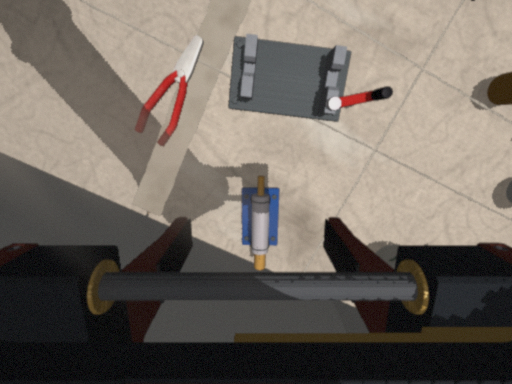

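The wrist view shows the roller in the cradle centred at (260,222), with its thin end at (261,180) and thick end at (260,264). The fixture is at (290,78), its keeper end to the right, with the knob at (386,93) and pivot at (335,103). Next I'll measure by mask.

```bash
python3 - <<'E'
from h import *
f=np.load('w1.npz'); p=f['p']; R=f['R']; c=f['c']; d=f['d']; i=r.camera_info('wrist')
W=lambda uv,z: ray(i,uv,z,R,c)
hsv=cv2.cvtColor(p,cv2.COLOR_RGB2HSV)
# roller: non-blue, brass / barrel in window
win=np.zeros(p.shape[:2],bool); win[170:272,235:290]=1
brass=win&(hsv[...,1]>90)&(hsv[...,0]>8)&(hsv[...,0]<30)
n,l,st,ce=cv2.connectedComponentsWithStats(brass.astype(np.uint8))
for k in range(1,n):
    if st[k,4]>15:print('brass',st[k],ce[k],W(ce[k],.041).round(4))
print(p[178:270:6,260])
for v in (205,222,240):print(v,[tuple(x) for x in p[v,244:278:2]])
mask=((hsv[...,1]<60)&(hsv[...,2]>70)).astype(np.uint8)
dz=np.zeros_like(d)
v,u=np.mgrid[:384,:512]; P=np.stack([(u-i['cx'])/i['fx']*d,(v-i['cy'])/i['fy']*d,d],-1)@R.T+c
m=(P[...,2]>.045)&(P[...,2]<.057)&(d>0); m[120:]=0
n,l,st,ce=cv2.connectedComponentsWithStats(m.astype(np.uint8))
for k in range(1,n):
    if st[k,4]>15:print('blk',st[k],ce[k],W(ce[k],.051).round(4),np.median(P[l==k],0).round(4))
z=P[195:250,255:266,2];print('barrel z',np.percentile(z,[50,90,99]))
E
```

```text
brass [258 176   7  20 120] [260.55833333 185.225     ] [ 0.5249 -0.2243  0.041 ]
brass [254 255  11  16 164] [259.09756098 262.05487805] [ 0.5757 -0.3367  0.041 ]
[[107  82  40]
 [110  84  48]
 [112  88  53]
 [ 83  72  66]
 [ 80  79  76]
 [110 104 105]
 [184 175 178]
 [192 184 184]
 [191 183 184]
 [193 183 186]
 [190 181 185]
 [189 182 185]
 [127 124 126]
 [189 145  81]
 [196 149  82]
 [190 145  78]]
205 [(np.uint8(72), np.uint8(86), np.uint8(128)), (np.uint8(69), np.uint8(84), np.uint8(129)), (np.uint8(61), np.uint8(72), np.uint8(98)), (np.uint8(61), np.uint8(68), np.uint8(89)), (np.uint8(86), np.uint8(83), np.uint8(86)), (np.uint8(99), np.uint8(96), np.uint8(95)), (np.uint8(105), np.uint8(102), np.uint8(102)), (np.uint8(106), np.uint8(102), np.uint8(104)), (np.uint8(107), np.uint8(102), np.uint8(103)), (np.uint8(107), np.uint8(101), np.uint8(104)), (np.uint8(107), np.uint8(102), np.uint8(101)), (np.uint8(98), np.uint8(95), np.uint8(93)), (np.uint8(84), np.uint8(85), np.uint8(94)), (np.uint8(58), np.uint8(85), np.uint8(138)), (np.uint8(59), np.uint8(90), np.uint8(150)), (np.uint8(5
[... 1417 characters left out ...]
(154)), (np.uint8(85), np.uint8(88), np.uint8(105)), (np.uint8(62), np.uint8(82), np.uint8(128)), (np.uint8(74), np.uint8(83), np.uint8(104)), (np.uint8(72), np.uint8(87), np.uint8(117)), (np.uint8(68), np.uint8(91), np.uint8(133))]
blk [244  33  14  29 315] [250.35873016  47.15238095] [ 0.4375 -0.0697  0.051 ] [ 0.4374 -0.0695  0.0506]
blk [331  45  16  25 285] [338.68070175  56.71578947] [ 0.5412 -0.0327  0.051 ] [ 0.5415 -0.0325  0.0504]
blk [241  72  13  25 270] [246.78518519  84.11481481] [ 0.4512 -0.1101  0.051 ] [ 0.4512 -0.11    0.0506]
blk [323  86  16  28 214] [330.36448598  98.05140187] [ 0.5557 -0.0795  0.051 ] [ 0.5553 -0.0762  0.0507]
barrel z [0.05246186 0.05388838 0.05485336]
```

```bash
cat >> h.py <<'E'
def cloud(f):
    i=r.camera_info('wrist'); d=f['d']; v,u=np.mgrid[:384,:512]
    return np.stack([(u-i['cx'])/i['fx']*d,(v-i['cy'])/i['fy']*d,d],-1)@f['R'].T+f['c']
def go(target,yaw_y,R,p):
    "tool-frame mm and az units to bring TCP to target with tool y at yaw (deg)"
    cur=np.degrees(np.arctan2(R[1,1],R[0,1])); print('az',(((cur-yaw_y+180)%360)-180)/6,'shift mm',(R.T@(np.array(target)-p)*1000).round(1),'world',((np.array(target)-p)*1000).round(1))
E
python3 - <<'E'
from h import *
f=np.load('w1.npz'); P=cloud(f); hsv=cv2.cvtColor(f['p'],cv2.COLOR_RGB2HSV)
win=np.zeros(P.shape[:2],bool); win[168:285,225:300]=1
m=win&(P[...,2]>.038)&(P[...,2]<.06); m&=~((hsv[...,0]>95)&(hsv[...,0]<130)&(hsv[...,1]>90))
q=P[m]; 
bar=q[q[:,2]>.0475]; a=np.linalg.svd(bar[:,:2]-bar[:,:2].mean(0))[2][0]; a*=np.sign(a[0])
print('yaw',np.degrees(np.arctan2(a[1],a[0])))
yw=np.radians(-65.6); a=np.array([np.cos(yw),np.sin(yw)]); b=np.array([-a[1],a[0]])
o=np.array([.548,-.278]); s=(q[:,:2]-o)@a; t=(q[:,:2]-o)@b
print('s range',np.sort(s)[[0,3,-4,-1]])
for lo in np.arange(-.075,.075,.01):
    k=(s>lo)&(s<lo+.01)
    if k.any(): print(round(lo,3),k.sum(),'t',t[k].min().round(4),t[k].max().round(4),'zmax',q[k,2].max().round(4))
R,p=tool(r.get_state()); go([.548,-.278,.0223],24.4,R,p)
E
```

```text
yaw -65.58670122517084
s range [-0.07292306 -0.0725152   0.07264922  0.07342865]
-0.075 41 t -0.0028 0.0059 zmax 0.0467
-0.065 46 t -0.0026 0.0061 zmax 0.0474
-0.055 42 t -0.0039 0.0061 zmax 0.0507
-0.045 148 t -0.0111 0.0138 zmax 0.0546
-0.035 111 t -0.0109 0.0124 zmax 0.0551
-0.025 114 t -0.0108 0.0127 zmax 0.0549
-0.015 105 t -0.0107 0.0129 zmax 0.0549
-0.005 113 t -0.0106 0.0132 zmax 0.0553
0.005 101 t -0.0105 0.0136 zmax 0.0554
0.015 108 t -0.0105 0.0139 zmax 0.0548
0.025 100 t -0.0103 0.014 zmax 0.0542
0.035 94 t -0.0119 0.0141 zmax 0.0549
0.045 52 t -0.0071 0.0099 zmax 0.0521
0.055 69 t -0.0071 0.0102 zmax 0.0505
0.065 54 t -0.007 0.0087 zmax 0.0505
az 0.12985109741966502 shift mm [-76.9   2.6 229.3] world [  35.   -68.5 -229.4]
```

Request:
jog_arm([
  [0,0,0,-15,1,20,60],
  [0,0,0,-15,1,30,60],
  [0,0,0,-16,1,30,60],
  [0,0,0,-16,1,30,60],
  [0,0,0,-15,0,30,60],
], squeeze=25)

```text
t: 3.48
eef_pos: [0.5499, -0.2782, 0.1102]
ee_rot: [0.0, 0.536, 0.844, 0.0]
contact_force: [-0.6, 0.8, 0.6]
opening: 0.0604
finger_force: 0.0
```

Request:
jog_arm([
  [0,0,0,0,0,30,60],
  [0,0,0,0,0,25,60],
  [0,0,0,0,0,20,60],
  [0,0,0,0,0,10,60],
  [0,0,0,0,0,4,60],
])

```text
t: 3.9
eef_pos: [0.5484, -0.2772, 0.0211]
ee_rot: [-0.001, 0.537, 0.844, -0.0]
contact_force: [-0.1, 0.5, -0.3]
opening: 0.0601
finger_force: 0.0
```

Request:
jog_arm([
  [0,0,0,0,0,0,50],
  [0,0,0,0,0,0,40],
  [0,0,0,0,0,0,36],
  [0,0,0,0,0,0,34],
  [0,0,0,0,0,0,32],
])

```text
t: 4.32
eef_pos: [0.5499, -0.2778, 0.0237]
ee_rot: [0.001, 0.537, 0.844, 0.0]
contact_force: [-0.2, -0.8, -0.0]
opening: 0.033
finger_force: 0.0
```

Request:
jog_arm([
  [0,0,0,0,0,0,30],
  [0,0,0,0,0,0,28],
  [0,0,0,0,0,0,24],
  [0,0,0,0,0,0,20],
  [0,0,0,0,0,0,20],
])

```text
t: 4.73
eef_pos: [0.5492, -0.2778, 0.023]
ee_rot: [-0.0, 0.537, 0.843, 0.0]
contact_force: [-2.8, 0.4, 3.9]
opening: 0.0254
finger_force: 25.0
```

Gripped, opening 25.4 mm. Lifting, then shifting to a viewpoint near the fixture.

Request:
jog_arm([
  [0,0,0,0,0,-4,20],
  [0,0,0,0,0,-10,20],
  [0,0,0,0,0,-20,20],
  [0,0,0,0,0,-28,20],
  [0,0,0,0,0,-30,20],
])

```text
t: 5.15
eef_pos: [0.5483, -0.2772, 0.1153]
ee_rot: [-0.001, 0.537, 0.844, -0.0]
contact_force: [0.7, -1.0, -2.9]
opening: 0.0255
finger_force: 25.0
```

Request:
jog_arm([
  [0,0,0,5,2,-28,20],
  [0,0,0,20,8,-20,20],
  [0,0,0,25,10,-10,20],
  [0,0,0,25,10,0,20],
  [0,0,0,15,7,0,20],
])

```text
t: 5.57
eef_pos: [0.5449, -0.1776, 0.1738]
ee_rot: [-0.0, 0.536, 0.844, 0.001]
contact_force: [0.3, 1.0, -3.3]
opening: 0.0256
finger_force: 25.0
```

Request:
jog_arm([
  [0,0,0,10,3,0,20],
  [0,0,0,0,0,0,20],
  [0,0,0,0,0,0,20],
  [0,0,0,0,0,0,20],
  [0,0,0,0,0,0,20],
])

```text
t: 5.98
eef_pos: [0.5429, -0.172, 0.1729]
ee_rot: [0.0, 0.538, 0.843, -0.0]
contact_force: [0.1, -0.2, -2.4]
opening: 0.0252
finger_force: 25.0
```

```bash
python3 - <<'E'
from h import *
s=r.get_state();p,d=r.capture('wrist');print(s['t'],s['eef_pos'],s['ee_rot'],s['contact_force'])
R,c=wristcam(s); np.savez('w2.npz',p=p,d=d,R=R,c=c); i=r.camera_info('wrist')
cv2.imwrite('pics/w2.png',cv2.cvtColor(p,cv2.COLOR_RGB2BGR))
P=cloud(np.load('w2.npz'))
m=((abs(P[...,2]-.051)<.004)&(d>0)); m[300:]=0
n,l,st,ce=cv2.connectedComponentsWithStats(m.astype(np.uint8))
for k in range(1,n):
    if st[k,4]>60:print('blk',st[k],ce[k].round(1),ray(i,ce[k],.051,R,c).round(4),P[l==k].mean(0).round(4))
m=((abs(P[...,2]-.0905)<.005)&(d>0)); m[300:]=0
n,l,st,ce=cv2.connectedComponentsWithStats(m.astype(np.uint8))
for k in range(1,n):
    if st[k,4]>15:print('knob',st[k],ce[k].round(1),ray(i,ce[k],.0905,R,c).round(4))
E
```

```text
5.9833 [ 0.54288799 -0.17199772  0.17286755] [ 2.74405503e-04  5.38073957e-01  8.42897492e-01 -3.98167809e-04] [ 0.14986879 -0.24568777 -2.37078017]
blk [196  32  16  36 496] [203.4  48.7] [ 0.4375 -0.0687  0.051 ] [ 0.4374 -0.0687  0.0505]
blk [308  46  19  30 414] [316.6  60.3] [ 0.5414 -0.0318  0.051 ] [ 0.5415 -0.0317  0.0505]
blk [194  81  16  31 420] [200.9  96.3] [ 0.4514 -0.1101  0.051 ] [ 0.4513 -0.1101  0.0505]
blk [299  98  19  34 278] [307.5 112.4] [ 0.556  -0.0786  0.051 ] [ 0.5561 -0.0787  0.0504]
knob [367 100  18  16 219] [375.4 107.3] [ 0.602  -0.0539  0.0905]
```

View pics/w2.png

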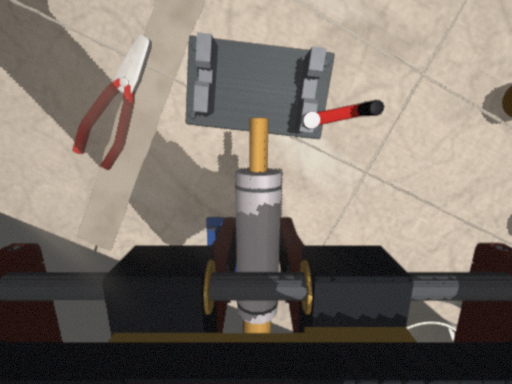

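The view shows the roller held square in the fingers, its thin end pointing up the image at (259,120). The fixture is at (255,85), the knob at (375,107) and the pivot at (312,120). I'll now fit the slots, knob and held roller precisely.

```bash
python3 - <<'E'
from h import *
f=np.load('w2.npz'); P=cloud(f); d=f['d']
for yw in (18.6,):
  a=np.radians(yw); X=np.array([np.cos(a),np.sin(a)]); Y=np.array([-X[1],X[0]]); o=np.array([.497,-.0722])
  m=(P[...,2]>.0475)&(P[...,2]<.0545)&(d>0); m[140:]=0
  q=P[m]; s=(q[:,:2]-o)@X*1000; t=(q[:,:2]-o)@Y*1000
  for lo in (-66,45):
    k=(s>lo)&(s<lo+21)
    print(lo,'s pct',np.percentile(s[k],[1,50,99]).round(1)); 
    for sg in (1,-1):
      kk=k&(t*sg>0); print('  t',sg,np.sort(t[kk])[[0,5,-6,-1]].round(1), 'col means', [round(s[kk&(abs(t-c)<5)].mean(),1) for c in (sg*15,sg*25)])
# knob
kn=P[(abs(P[...,2]-.0905)<.003)&(d>0)&(np.arange(512)[None]>350)&(np.arange(384)[:,None]<140)]; print('knob',np.median(kn,0), (kn.min(0)+kn.max(0))/2, ((kn.min(0)+kn.max(0))[:2]/2-o)@X,((kn.min(0)+kn.max(0))[:2]/2-o)@Y)
# roller in hand: tool frame
R,p=tool(r.get_state()); T=(P-p)@R
m=(T[...,2]>-.040)&(T[...,2]<.0)&(d>0); m[:110]=0; m[240:]=0; m[:,:232]=0; m[:,288:]=0
q=T[m]; print('x max',np.sort(q[:,0])[[-1,-5]])
for lo in np.arange(.02,.075,.01):
    k=(q[:,0]>lo)&(q[:,0]<lo+.01)
    if k.any(): print(round(lo,2),q[k,1].min().round(4),q[k,1].max().round(4),'zmin',q[k,2].min().round(4))
E
```

```text
-66 s pct [-62.5 -55.4 -48.6]
  t 1 [ 7.8  8.6 36.  36.5] col means [np.float64(-55.4), np.float64(-55.4)]
  t -1 [-35.6 -35.2  -8.1  -7.3] col means [np.float64(-55.5), np.float64(-55.4)]
45 s pct [48.2 54.3 62.2]
  t 1 [12.  12.5 36.1 36.5] col means [np.float64(55.3), np.float64(54.9)]
  t -1 [-43.6 -43.1 -12.1 -10.7] col means [np.float64(55.1), np.float64(53.4)]
knob [ 0.60265661 -0.05359489  0.09006758] [ 0.60297435 -0.05341643  0.08983557] 0.10643033245097813 -0.015999025900472398
x max [0.07209171 0.07205375]
0.02 -0.012 0.0129 zmin -0.032
0.03 -0.0127 0.0131 zmin -0.0323
0.04 -0.0126 0.013 zmin -0.0321
0.05 -0.0047 0.0051 zmin -0.0247
0.06 -0.0046 0.005 zmin -0.0242
0.07 -0.0045 0.0055 zmin -0.024
```

Request:
jog_arm([
  [0,0,-0.95,0,0,0,20],
  [0,0,-1,0,0,0,20],
  [0,0,-1,0,0,0,20],
  [0,0,-1,0,0,0,20],
  [0,0,-1,0,0,0,20],
])

```text
t: 6.45
eef_pos: [0.543, -0.1714, 0.1727]
ee_rot: [-0.0, 0.301, 0.954, -0.0]
contact_force: [-0.5, 0.8, -2.2]
opening: 0.0257
finger_force: 25.0
```

Request:
jog_arm([
  [0,0,-1,0,0,0,20],
  [0,0,-1,0,0,0,20],
  [0,0,-1,0,0,0,20],
  [0,0,-1,0,0,0,20],
  [0,0,-1,0,0,0,20],
])

```text
t: 6.87
eef_pos: [0.543, -0.1715, 0.1727]
ee_rot: [-0.0, 0.044, 0.999, -0.0]
contact_force: [0.0, -0.9, -3.2]
opening: 0.0256
finger_force: 25.0
```

Request:
jog_arm([
  [0,0,-1,0,0,0,20],
  [0,0,-1,0,0,0,20],
  [0,0,-1,0,0,0,20],
  [0,0,-1,0,0,0,20],
  [0,0,0,0,0,0,20],
])

```text
t: 7.28
eef_pos: [0.5429, -0.1716, 0.1727]
ee_rot: [-0.0, -0.164, 0.987, -0.0]
contact_force: [1.0, -0.3, -3.0]
opening: 0.0257
finger_force: 25.0
```

```bash
python3 - <<'E'
from h import *
s=r.get_state(); R,p=tool(s); print(s['joint_pos'].round(2) if hasattr(s['joint_pos'],'round') else s['joint_pos'],p,R.round(3)); go([.496,-.0722,.0205],108.6,R,p)
E
```

```text
[-0.16  0.38  0.45  1.89 -0.21  0.92  2.29] [ 0.54290776 -0.17160603  0.17268597] [[-0.947 -0.323 -0.   ]
 [-0.323  0.947 -0.   ]
 [ 0.    -0.    -1.   ]]
az 0.0369214395750627 shift mm [ 12.3 109.3 152.2] world [ -46.9   99.4 -152.2]
```

Request:
jog_arm([
  [0,0,0.04,0,10,0,20],
  [0,0,0,3,25,0,20],
  [0,0,0,3,30,0,20],
  [0,0,0,3,24,15,20],
  [0,0,0,3,14,20,20],
])

```text
t: 7.7
eef_pos: [0.4992, -0.0734, 0.1385]
ee_rot: [0.001, -0.16, 0.987, 0.001]
contact_force: [1.0, -0.2, -3.2]
opening: 0.0255
finger_force: 25.0
```

Request:
jog_arm([
  [0,0,0,0,6,25,20],
  [0,0,0,0,0,20,20],
  [0,0,0,0,0,10,20],
  [0,0,0,0,0,0,20],
  [0,0,0,0,0,0,20],
])

```text
t: 8.12
eef_pos: [0.4972, -0.071, 0.0829]
ee_rot: [-0.0, -0.16, 0.987, -0.0]
contact_force: [-0.3, -0.4, -2.7]
opening: 0.0257
finger_force: 25.0
```

```bash
python3 - <<'E'
from h import *
s=r.get_state(); R,p=tool(s); go([.496,-.0722,.0205],108.6,R,p)
pic,d=r.capture('wrist'); Rc,c=wristcam(s); np.savez('w3.npz',p=pic,d=d,R=Rc,c=c)
cv2.imwrite('pics/w3.png',cv2.cvtColor(pic,cv2.COLOR_RGB2BGR))
f=np.load('w3.npz');P=cloud(f)
a=np.radians(18.6); X=np.array([np.cos(a),np.sin(a)]); Y=np.array([-X[1],X[0]]); o=np.array([.4969,-.0719])
s=(P[...,:2]-o)@X*1000; t=(P[...,:2]-o)@Y*1000
b=(P[...,2]>.0475)&(P[...,2]<.0545)&(d>0)&(abs(s+55)<12)&(abs(t)<45)
for sg in (1,-1):
  k=b&(t*sg>0)
  if k.any(): print('block',sg,np.sort(t[k])[[0,5,-6,-1]].round(1),s[k].min(),s[k].max())
k=(P[...,2]>.10)&(P[...,2]<.14)&(d>0)&(s<-46)&(abs(t)<20)
if k.any(): print('thin journal t',np.sort(t[k])[[0,3,-4,-1]].round(1),'s',np.sort(s[k])[[0,3]],'z',P[k][:,2].max())
E
```

```text
az -0.03871610858804312 shift mm [ 1.5 -0.7 62.4] world [ -1.2  -1.2 -62.4]
block 1 [ 8.3  8.3 35.7 36. ] -62.771854624310386 -49.02723292814201
block -1 [-36.  -35.9  -8.4  -8.3] -62.91325667682218 -49.048439027696624
thin journal t [-3.7 -3.7  6.2  6.3] s [-71.84692952 -71.80898724] z 0.10704862407119392
```

View pics/w3.png

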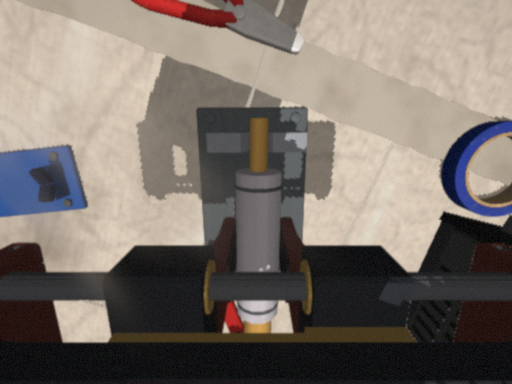

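The wrist view shows the thin journal (259,145) over the thin slot of the block at row 143. It sits about 1.2 mm to +Y, so I'll correct that and descend.

Request:
jog_arm([
  [0,0,-0.04,1.3,-1.1,5,20],
  [0,0,0,0,0,12,20],
  [0,0,0,0,0,10,20],
  [0,0,0,0,0,5,20],
  [0,0,0,0,0,3,20],
])

```text
t: 8.58
eef_pos: [0.4961, -0.0722, 0.0472]
ee_rot: [-0.0, -0.163, 0.987, 0.0]
contact_force: [0.1, 0.7, -2.6]
opening: 0.0255
finger_force: 25.0
```

```bash
python3 - <<'E'
from h import *
s=r.get_state(); R,p=tool(s); go([.496,-.0722,.0205],108.6,R,p)
pic,d=r.capture('wrist'); Rc,c=wristcam(s); np.savez('w3.npz',p=pic,d=d,R=Rc,c=c)
f=np.load('w3.npz');P=cloud(f)
a=np.radians(18.6); X=np.array([np.cos(a),np.sin(a)]); Y=np.array([-X[1],X[0]]); o=np.array([.4969,-.0719])
s=(P[...,:2]-o)@X*1000; t=(P[...,:2]-o)@Y*1000
b=(P[...,2]>.0475)&(P[...,2]<.0535)&(d>0)&(abs(s+55)<12)&(abs(t)<45)
for sg in (1,-1):
  k=b&(t*sg>0)
  if k.any(): print('block',sg,np.sort(t[k])[[0,5,-6,-1]].round(1),s[k].min(),s[k].max())
k=(P[...,2]>.06)&(P[...,2]<.1)&(d>0)&(s<-46)&(abs(t)<20)
if k.any(): print('thin journal t',np.sort(t[k])[[0,3,-4,-1]].round(1),'s',np.sort(s[k])[[0,3]],'z',P[k][:,2].max())
E
```

```text
az 0.018661525388106764 shift mm [ 0.   0.  26.7] world [ -0.1   0.  -26.7]
block 1 [ 7.7  8.2 35.7 36.1] -62.9274062050856 -49.035812732422016
block -1 [-36.2 -36.   -7.9  -7.3] -62.86806155379969 -48.92630165760466
thin journal t [-11.   -4.5   5.1   5.1] s [-73.35700227 -73.33057611] z 0.07167953358929463
```

Request:
jog_arm([
  [0,0,0,0,-0.2,6,20],
  [0,0,0,0,0,6,20],
  [0,0,0,0,0,5,20],
  [0,0,0,0,0,4,20],
  [0,0,0,0,0,2,20],
])

```text
t: 9.05
eef_pos: [0.4961, -0.0722, 0.0241]
ee_rot: [-0.0, -0.163, 0.987, 0.0]
contact_force: [-0.1, -0.9, -2.5]
opening: 0.0253
finger_force: 25.0
```

Request:
jog_arm([
  [0,0,0,0,0,1.5,20],
  [0,0,0,0,0,1,20],
  [0,0,0,0,0,0.7,20],
  [0,0,0,0,0,0,20],
  [0,0,0,0,0,0,20],
])

```text
t: 9.47
eef_pos: [0.4965, -0.0723, 0.0219]
ee_rot: [0.0, -0.163, 0.987, 0.0]
contact_force: [-2.3, -0.0, 1.8]
opening: 0.0255
finger_force: 25.0
```

Request:
jog_arm([
  [0,0,0,0,0,0.5,20],
  [0,0,0,0,0,0,20],
  [0,0,0,0,0,0,24],
  [0,0,0,0,0,0,26],
  [0,0,0,0,0,0,27],
], squeeze=8)

```text
t: 9.88
eef_pos: [0.497, -0.0723, 0.0214]
ee_rot: [0.001, -0.163, 0.987, -0.0]
contact_force: [0.2, 0.2, -0.4]
opening: 0.027
finger_force: 0.0
```

Request:
jog_arm([
  [0,0,0,0,0,0,28],
  [0,0,0,0,0,0,30],
  [0,0,0,0,0,0,34],
  [0,0,0,0,0,0,40],
  [0,0,0,0,0,0,46],
])

```text
t: 10.3
eef_pos: [0.4964, -0.0723, 0.021]
ee_rot: [-0.0, -0.163, 0.987, -0.0]
contact_force: [-0.1, 0.4, 0.4]
opening: 0.043
finger_force: 0.0
```

Request:
jog_arm([
  [0,0,0,0,0,0,50],
  [0,0,0,0,0,-10,50],
  [0,0,0,0,0,-20,50],
  [0,0,0,0,0,-30,50],
  [0,0,0,0,0,-30,50],
])

```text
t: 10.72
eef_pos: [0.4956, -0.0725, 0.1122]
ee_rot: [-0.001, -0.163, 0.987, -0.0]
contact_force: [0.8, -0.1, 0.6]
opening: 0.0499
finger_force: 0.0
```

Request:
jog_arm([
  [0,0,0,15,0,-30,50],
  [0,0,0,25,0,-20,50],
  [0,0,0,25,0,0,50],
  [0,0,0,15,0,0,50],
  [0,0,0,0,0,0,50],
])

```text
t: 11.13
eef_pos: [0.4176, -0.099, 0.1617]
ee_rot: [-0.0, -0.161, 0.987, 0.001]
contact_force: [0.2, 1.2, -0.1]
opening: 0.0501
finger_force: 0.0
```

```bash
cat > chk.py <<'E'
from h import *
import sys
def look(name):
    st=r.get_state(); R,p=tool(st); print(st['t'],p.round(4),'yaw_y',np.degrees(np.arctan2(R[1,1],R[0,1])).round(2))
    pic,d=r.capture('wrist'); Rc,c=wristcam(st); np.savez(name+'.npz',p=pic,d=d,R=Rc,c=c)
    cv2.imwrite(f'pics/{name}.png',cv2.cvtColor(pic,cv2.COLOR_RGB2BGR))
    P=cloud(np.load(name+'.npz')); a=np.radians(18.6); X=np.array([np.cos(a),np.sin(a)]); Y=np.array([-X[1],X[0]]); o=np.array([.4969,-.0719])
    s=(P[...,:2]-o)@X*1000; t=(P[...,:2]-o)@Y*1000; z=P[...,2]*1000
    for n,lo,hi in (('thin',-74,-64),('barrel',-44,-12),('barrel+',12,44),('thick',64,74)):
        k=(d>0)&(s>lo)&(s<hi)&(abs(t)<14)&(z>38)&(z<60)
        if k.sum()>5: print(n,k.sum(),'s',s[k].min().round(1),s[k].max().round(1),'t',np.percentile(t[k],[1,99]).round(1),'z',np.percentile(z[k],98).round(1))
    k=(d>0)&(abs(z-90)<4)&(s>45)&(s<125)&(t>-40)&(t<40)
    if k.sum()>10: print('knob s,t',(s[k].min()+s[k].max())/2,(t[k].min()+t[k].max())/2,k.sum())
look(sys.argv[1])
E
python3 chk.py w4
```

```text
11.1333 [ 0.4176 -0.099   0.1617] yaw_y 108.58
thin 84 s -73.8 -64.2 t [-4.3  4.6] z 45.2
barrel 579 s -44.0 -12.2 t [-12.5  11.6] z 53.3
barrel+ 34 s 12.0 18.9 t [-13.1  12.1] z 51.0
thick 74 s 64.0 73.1 t [-8.6  7.6] z 48.9
```

View pics/w4.png

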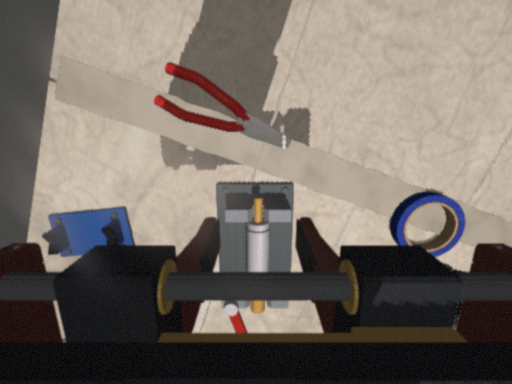

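The view shows the roller lying in both slots. Its journal tops measure 45.2 and 48.9 mm and its barrel top 53.3 mm, so it is fully home and centred. Now for the keeper: I'll move above the knob, turn the fingers along the chord of its swing and straddle it.

Request:
jog_arm([
  [0,0,0,-20,-2,0,40],
  [0,0,0,-35,-3,0,40],
  [0,0,0,-38,-3,0,40],
  [0,0,0,-38,-3,0,40],
  [0,0,0,-35,-3,0,40],
])

```text
t: 11.6
eef_pos: [0.5855, -0.0561, 0.1609]
ee_rot: [0.0, -0.164, 0.987, 0.0]
contact_force: [0.9, 0.2, 0.4]
opening: 0.0401
finger_force: 0.0
```

Request:
jog_arm([
  [0,0,0,-24,-2,0,40],
  [0,0,1,0,0,0,40],
  [0,0,1,0,0,0,40],
  [0,0,1,0,0,0,40],
  [0,0,1,0,0,0,40],
])

```text
t: 12.02
eef_pos: [0.6068, -0.0512, 0.1607]
ee_rot: [-0.0, 0.048, 0.999, -0.0]
contact_force: [0.2, -0.0, 0.0]
opening: 0.0399
finger_force: 0.0
```

Request:
jog_arm([
  [0,0,1,0,0,0,40],
  [0,0,1,0,0,0,40],
  [0,0,1,0,0,0,40],
  [0,0,1,0,0,0,40],
  [0,0,1,0,0,0,40],
])

```text
t: 12.43
eef_pos: [0.6068, -0.0511, 0.1609]
ee_rot: [0.0, 0.305, 0.952, -0.0]
contact_force: [-0.9, -0.0, -0.1]
opening: 0.0398
finger_force: 0.0
```

Request:
jog_arm([
  [0,0,1,0,0,0,40],
  [0,0,1,0,0,0,40],
  [0,0,1,0,0,0,40],
  [0,0,1,0,0,0,40],
  [0,0,1,0,0,0,40],
])

```text
t: 12.85
eef_pos: [0.6068, -0.0511, 0.1609]
ee_rot: [0.0, 0.541, 0.841, -0.0]
contact_force: [-0.8, 0.7, 0.6]
opening: 0.0402
finger_force: 0.0
```

Request:
jog_arm([
  [0,0,1,0,0,0,40],
  [0,0,1,0,0,0,40],
  [0,0,1,0,0,0,40],
  [0,0,1,0,0,0,40],
  [0,0,1,0,0,0,40],
])

```text
t: 13.27
eef_pos: [0.6068, -0.051, 0.1609]
ee_rot: [0.0, 0.74, 0.673, -0.0]
contact_force: [0.6, -0.6, 0.4]
opening: 0.0401
finger_force: 0.0
```

Request:
jog_arm([
  [0,0,1,0,0,0,40],
  [0,0,1,0,0,0,40],
  [0,0,0,0,0,0,40],
  [0,0,0,0,0,0,40],
  [0,0,0,0,0,0,40],
])

```text
t: 13.68
eef_pos: [0.6062, -0.0516, 0.1609]
ee_rot: [0.0, 0.804, 0.595, -0.0]
contact_force: [-0.4, 0.2, -0.5]
opening: 0.0397
finger_force: 0.0
```

```bash
python3 chk.py w5; python3 - <<'E'
from h import *
s=r.get_state();R,p=tool(s)
X=np.array([.9478,.3190,0]);Y=np.array([-.3190,.9478,0]);pv=np.array([.5616,-.0839,.065])
prev=None
for th in [1.26,1.05,.84,.63,.42,.21,0,-.06]:
    k=pv+.052*(np.sin(th)*X+np.cos(th)*Y)
    print(th,k.round(4),'tool from TCP',(R.T@(k-p)*1000).round(1),'step',None if prev is None else (R.T@(k-prev)*1000).round(1)); prev=k
E
```

```text
13.6833 [ 0.6062 -0.0516  0.1609] yaw_y -17.04
barrel 195 s -42.0 -12.1 t [-2.2 12.7] z 52.7
barrel+ 634 s 12.1 43.9 t [-12.2  12.3] z 53.2
thick 154 s 64.0 73.1 t [-8.9  8.1] z 49.4
knob s,t 107.03893827205977 -15.663455246705034 176
1.26 [ 0.6035 -0.053   0.065 ] tool from TCP [-2.  -2.1 96. ] step None
1.05 [ 0.5961 -0.045   0.065 ] tool from TCP [  3.5 -11.5  96. ] step [ 5.5 -9.4 -0. ]
0.84 [ 0.5872 -0.0387  0.065 ] tool from TCP [  7.  -21.8  96. ] step [  3.5 -10.3  -0. ]
0.63 [ 0.5772 -0.0343  0.065 ] tool from TCP [  8.2 -32.7  96. ] step [  1.2 -10.8   0. ]
0.42 [ 0.5666 -0.0321  0.065 ] tool from TCP [  7.1 -43.5  96. ] step [ -1.1 -10.8   0. ]
0.21 [ 0.5557 -0.0322  0.065 ] tool from TCP [  3.8 -53.9  96. ] step [ -3.3 -10.4   0. ]
0 [ 0.545  -0.0346  0.065 ] tool from TCP [ -1.6 -63.4  96. ] step [-5.4 -9.5  0. ]
-0.06 [ 0.5421 -0.0357  0.065 ] tool from TCP [ -3.5 -65.8  96. ] step [-1.9 -2.5  0. ]
```

Request:
jog_arm([
  [0,0,0,-2,-2,20,40],
  [0,0,0,0,0,30,40],
  [0,0,0,0,0,25,40],
  [0,0,0,0,0,14,40],
  [0,0,0,0,0,5,40],
])

```text
t: 14.15
eef_pos: [0.602, -0.053, 0.065]
ee_rot: [-0.001, 0.805, 0.593, -0.001]
contact_force: [-0.2, 0.4, 0.5]
opening: 0.04
finger_force: 0.0
```

Request:
jog_arm([
  [0,0,0,0,0,0,30],
  [0,0,0,0,0,0,24],
  [0,0,0,0,0,0,20],
  [0,0,0,0,0,0,18],
  [0,0,0,0,0,0,18],
])

```text
t: 14.57
eef_pos: [0.6039, -0.0534, 0.0681]
ee_rot: [0.0, 0.805, 0.593, 0.001]
contact_force: [0.3, -0.2, -0.3]
opening: 0.018
finger_force: 0.0
```

Request:
jog_arm([
  [0,0,0,2.7,-4.5,0,18],
  [0,0,0,2.8,-4.9,0,18],
  [0,0,0,2,-5,0,18],
  [0,0,0,1.5,-5.3,0,18],
  [0,0,0,0.7,-5.4,0,18],
])

```text
t: 14.98
eef_pos: [0.5817, -0.0358, 0.0671]
ee_rot: [-0.0, 0.805, 0.593, 0.0]
contact_force: [2.0, 0.4, 0.8]
opening: 0.0181
finger_force: 0.7
```

Request:
jog_arm([
  [0,0,0,0.5,-5.4,0,18],
  [0,0,0,-0.4,-5.4,0,18],
  [0,0,0,-0.7,-5.4,0,18],
  [0,0,0,-1.5,-5.2,0,18],
  [0,0,0,-1.8,-5.2,0,18],
])

```text
t: 15.4
eef_pos: [0.5548, -0.0326, 0.067]
ee_rot: [-0.0, 0.805, 0.593, -0.0]
contact_force: [0.7, 0.4, 1.0]
opening: 0.0178
finger_force: 0.5
```

Request:
jog_arm([
  [0,0,0,-2.4,-4,0,18],
  [0,0,0,-2,-3,0,18],
  [0,0,0,-1,-2,0,18],
  [0,0,0,0,0,0,18],
  [0,0,0,0,0,0,18],
])

```text
t: 15.82
eef_pos: [0.5451, -0.0352, 0.067]
ee_rot: [-0.0, 0.805, 0.593, -0.0]
contact_force: [0.2, 0.4, -0.4]
opening: 0.0182
finger_force: 0.0
```

Request:
jog_arm([
  [0,0,0,-0.5,-1,0,18],
  [0,0,0,-0.5,-1,0,18],
  [0,0,0,-0.5,-1,0,18],
  [0,0,0,0,-0.6,0,18],
  [0,0,0,0,0,0,18],
])

```text
t: 16.23
eef_pos: [0.5422, -0.0356, 0.0672]
ee_rot: [0.001, 0.805, 0.593, 0.0]
contact_force: [3.8, -1.1, -3.2]
opening: 0.018
finger_force: 1.9
```

Request:
jog_arm([
  [0,0,0,0,-0.7,0,18],
  [0,0,0,0,-0.5,0,18],
  [0,0,0,0,0,0,18],
  [0,0,0,0,0,0,18],
  [0,0,0,0,0,0,18],
])

```text
t: 16.65
eef_pos: [0.5421, -0.0357, 0.0674]
ee_rot: [0.002, 0.805, 0.593, 0.001]
contact_force: [8.3, -2.1, -6.7]
opening: 0.018
finger_force: 3.6
```

Request:
jog_arm([
  [0,0,0,0,0.7,0,20],
  [0,0,0,0,0.5,0,26],
  [0,0,0,0,0,0,32],
  [0,0,0,0,0,0,36],
  [0,0,0,0,0,0,36],
])

```text
t: 17.07
eef_pos: [0.5409, -0.0353, 0.0669]
ee_rot: [-0.0, 0.805, 0.593, -0.0]
contact_force: [-0.0, -0.8, -0.5]
opening: 0.0357
finger_force: 0.0
```

Request:
jog_arm([
  [0,0,0,0,0,-10,36],
  [0,0,0,0,0,-25,36],
  [0,0,0,0,0,-30,36],
  [0,0,0,-20,0,-25,36],
  [0,0,0,-30,0,-20,36],
])

```text
t: 17.48
eef_pos: [0.5278, -0.0813, 0.1791]
ee_rot: [0.0, 0.804, 0.595, 0.001]
contact_force: [0.7, 0.3, -0.7]
opening: 0.0357
finger_force: 0.0
```

Request:
jog_arm([
  [0,0,0,-30,0,0,36],
  [0,0,0,-10,0,0,36],
  [0,0,0,0,0,0,36],
  [0,0,0,0,0,0,36],
  [0,0,0,0,0,0,36],
])

```text
t: 17.9
eef_pos: [0.515, -0.1196, 0.1766]
ee_rot: [-0.001, 0.805, 0.594, -0.0]
contact_force: [0.2, 0.1, -0.4]
opening: 0.0361
finger_force: 0.0
```

```bash
python3 chk.py w6
```

```text
17.9 [ 0.515  -0.1196  0.1766] yaw_y -17.16
thin 65 s -72.9 -64.1 t [-4.8  5. ] z 45.4
barrel 651 s -43.9 -12.0 t [-12.4  12.4] z 53.2
barrel+ 716 s 12.0 44.0 t [-12.7  12.1] z 53.4
thick 130 s 64.5 72.6 t [-9.3  7.9] z 49.3
knob s,t 57.49675345312478 19.946312581562673 197
```

View pics/w6.png

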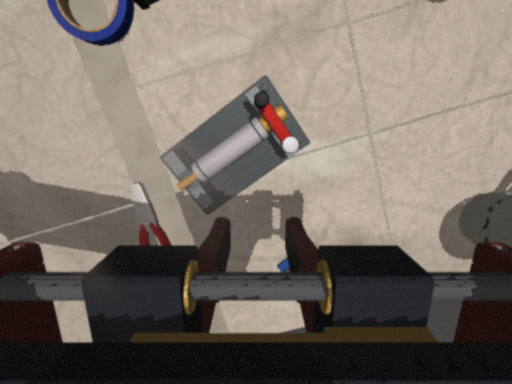

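The image shows the roller home in the fixture and the keeper shut across the thick end. The knob at (262,99) measures (57.5, 19.9) mm in the fixture frame, against (57.5, 20) for fully shut, and the gripper is clear.

```bash
python3 -c "
from station import r
print(r.sign_off())"
```

```text
the job is handed in; nothing more can be done
None
```

I handed in the job at about 18 s: the roller lies fully home in the grey fixture with its thick end in the wide slot, the red keeper is fully shut and released, and I did not touch the oil bottle, tape or pliers; no verdict came back from the hand-in.

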